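# Put the priming kit away in its tray

### The arm

A 7-joint arm with a two-finger parallel gripper is mounted at the origin on the work surface. World frame = base frame: x ahead of the robot, y to its left, z up, the work surface at z = 0. Lengths are in m, angles in rad, forces in N, time in s.
With the tool pointing down it reaches from about 0.4 to 0.85 m from the base axis. Payload 10.4 kg.
Tool frame: the origin (TCP) lies on the centre line of the jaws, within the pads' length; the fingertips stand 14 mm ahead of it and the grasp point (between the pads) lies 5 mm behind it; z points along the fingers, y is the line along which they close (so a half turn about z gives the same grasp; the last joint's range is limited). The gripper opens to 87 mm and grips with 3 to 60 N. Pads are 19 mm wide; open, the fingers measure 117 mm over their backs; the gripper's body (75 mm by 190 mm) begins 51 mm behind the grasp point.
Start: joints at [1.122, 0.332, -0.065, 1.46, 0.022, 1.35, -0.088], TCP at [0.258, -0.569, 0.214] pointing down, gripper open.
Joint ranges: [-2.6, 2.6], [-0.5, 2.12], [-1.47, 1.34], [0.16, 2.42], [-1.27, 4.41], [0.06, 2.06], [-2.6, 2.6]. Speed limits (rad/s): [2.22, 2.22, 2.79, 2.79, 3.14, 3.14, 3.14].

### API

Orientations are given as [roll, pitch, yaw] about the fixed x, y, z axes, in that order (R = Rz(yaw) Ry(pitch) Rx(roll)).
In Python, from bench import * gives the robot as it stands. The module is installed in compiled form; this text tells all that it offers.
- The arm moves only by the tool arm_command, never from a script. Its argument "motion" is a list of rows, each a list of 6 numbers: the shift along the tool's x, y, z in mm, then the turn, a rotation vector about the tool's x, y, z in rad. A call has 1 to 8 rows; each row is the pose to reach, as a shift and turn from the pose commanded when the call began, along the tool's axes at that moment; what a row does not reach only later rows make up. A row lasts 1/12 s, in which the tool goes at most 41.7 mm and 7.16 degrees, less where a joint would pass 70% of its speed; a pose out of reach is approached as far as the arm can. A call with a gripper value outside its range is refused whole. "claw" is the opening, from 0 (shut) to 1 (fully open), set as the call begins (left out, the last holds). The fingers move at their own pace and stop on an object; the grip force is fixed at half the most. Time passes only in rows, so rows that repeat a pose let the fingers close. It gives the time, the measured TCP pose, the force, the opening and the grip force at its end, in the units of the state.
- sense(): the state, without advancing time (a new reading comes with each control period).
- snapshot(name): name is "side" or "top" or "wrist"; returns a dict with "color" (384x512x3 uint8, red, green, blue), "range_z" (384x512 float32, m along the optical axis (not along the pixel's ray), 0 where there is no reading), "fovy" (degrees; the focal length in pixels is half the picture's height over the tangent of half this angle, whatever the lens; pixels are square), "cx", "cy" (the principal point, pixels), "T" (4x4, takes a point from camera to world coordinates); the wrist camera has in their place "hand_eye" (4x4, takes a point from camera to tool coordinates, whose origin is the TCP and whose axes are the flange's). Camera axes: x right, y down, z forward; pixel columns grow to the right and rows downward; lengths in m; the calibration is good to about 2 mm. A picture is of the moment at which its call begins: read the wrist's pose just before it.
- close_job(): hands the job in; it is judged then, once.
The state is a dict: "time": time; "joint_positions": joint angles; "joint_vel": joint speeds; "joint_torque": joint torques, N m; "eef_pos": TCP position; "orientation": TCP orientation; "wrist_force": force on the tool from outside, world axes, zero at the start; "torque": the same for the moment, N m; "opening": finger opening in m; "grasp_force": force on a finger pad.
Only numpy, scipy, OpenCV 4.12 (cv2) and the standard library are available. Lean on these libraries where they do the work, as an engineer would, in place of code of your own. Each camera call takes 0.05 s, during which the arm holds its last target. There are 200 camera calls.

### The job

Put the priming kit back in the plywood tray: lay each cork sanding block flat and fully home in the pocket of its own length, and nest all the empty aluminium cups, upright and fully home in one another, into two stacks sorted by size, the large ones standing in the large round recess and the small ones in the small round recess. Leave the tube, brush, tin, tape and bottle where they are.

Things in the scene. Friction and masses are not known exactly. Their poses are not given: they have to be found in the camera images.
- tray: plywood tidy tray, 200 x 300 x 22 mm, fixed to the table; origin at the centre of its underside, x along the 200 mm side, y along the 300 mm side, z up. In its top, 10 mm deep, are two round recesses near the +y end and two oblong pockets
- large_recess (a point): centre of the floor (12 mm above the table) of the large round recess, 46 mm across, at x 50, y 95 mm in the tray's frame: home of the large cups' stack; axes as the tray's
- small_recess (a point): centre of the floor (12 mm above the table) of the small round recess, 38 mm across, at x -50, y 95 mm in the tray's frame: home of the small cups' stack; axes as the tray's
- long_pocket (a point): centre of the floor (12 mm above the table) of the long pocket, 119 mm (x) by 59 mm (y), at x 0, y -15 mm in the tray's frame: home of the long block; axes as the tray's
- short_pocket (a point): centre of the floor (12 mm above the table) of the short pocket, 84 mm (x) by 59 mm (y), at x 0, y -108 mm in the tray's frame: home of the short block; axes as the tray's
- large1: large aluminium stacking cup, 70 mm tall, may be absent; upright on the table at the start. Straight collar 66 mm across from 48 mm up to the rim; below it the body tapers to a foot 36 mm across. Nested, its collar rests on the rim of the large cup below, 22 mm higher than that cup. Origin: centre of the underside, z up
- large2: large aluminium stacking cup, 70 mm tall, may be absent; upright on the table at the start. Straight collar 66 mm across from 48 mm up to the rim; below it the body tapers to a foot 36 mm across. Nested, its collar rests on the rim of the large cup below, 22 mm higher than that cup. Origin: centre of the underside, z up
- large3: large aluminium stacking cup, 70 mm tall, may be absent; upright on the table at the start. Straight collar 66 mm across from 48 mm up to the rim; below it the body tapers to a foot 36 mm across. Nested, its collar rests on the rim of the large cup below, 22 mm higher than that cup. Origin: centre of the underside, z up
- small1: small aluminium stacking cup, 58 mm tall, may be absent; upright on the table at the start. Straight collar 52 mm across from 38 mm up to the rim; below it the body tapers to a foot 28 mm across. Nested, its collar rests on the rim of the small cup below, 20 mm higher than that cup. Origin: centre of the underside, z up
- small2: small aluminium stacking cup, 58 mm tall, may be absent; upright on the table at the start. Straight collar 52 mm across from 38 mm up to the rim; below it the body tapers to a foot 28 mm across. Nested, its collar rests on the rim of the small cup below, 20 mm higher than that cup. Origin: centre of the underside, z up
- small3: small aluminium stacking cup, 58 mm tall, may be absent; upright on the table at the start. Straight collar 52 mm across from 38 mm up to the rim; below it the body tapers to a foot 28 mm across. Nested, its collar rests on the rim of the small cup below, 20 mm higher than that cup. Origin: centre of the underside, z up
- long_block: long cork sanding block, 115 x 55 x 34 mm (x, y, z); origin: centre of its underside, x along its length; lies flat on the table at the start; either way round will do in its pocket
- short_block: short cork sanding block, 80 x 55 x 34 mm (x, y, z); origin: centre of its underside, x along its length; lies flat on the table at the start; either way round will do in its pocket
- tube: bystander: black paint tube lying among the cups, 106 mm long, 24 mm thick, at most 30 mm wide; origin under its middle, x along it
- brush: bystander: flat paintbrush lying among the cups, 170 mm long, at most 40 mm wide, 20 mm thick; origin under its middle, x along it
- tin: bystander: ribbed steel tin, 74 mm across, 98 mm tall, open at the top; origin at the centre of its underside
- tape: bystander: roll of paper tape lying flat, 96 mm across, 24 mm tall; origin at the centre of its underside
- bottle: bystander: grey plastic bottle, 62 mm across, 190 mm tall; origin at the centre of its underside
Not all that is in view belongs to the job. What is shaped like the large3 but orange is not meant. What is shaped like the long_block but blue or white is not meant.

How it is judged:
By the outcome, as a careful person would: the job done as asked, in the order asked, and still so for the second after the job is handed in, with the robot touching nothing.
Of large1, small1, large2, small2, large3, small3 only 4 to 6 are there at a start; the rules pass over those that are not, and their reading is None.
At some moment in a run one of long_block, short_block may be knocked a few centimetres aside while the robot is not near it.
It also fails if it takes over 208 s, if anything falls off the work surface, if the arm or the gripper's body presses on something with over 40 N, if the wrist force passes 120 N, or if a joint passes its speed limit or range.

## Working session

There is one attempt and no reset: what is moved stays moved. The work goes in short steps, Python scripts to look and compute and a tool call to move; the robot and the scene stay as the last step left them, time stands still between calls to the robot, and variables do not carry over. Pictures are saved under pics/ and viewed, at most 14 in all, crops included, and the job is handed in when it is done.

Besides the shell and the picture viewer there is one more tool, called after "Emit:" as name(argument=value, ...), one argument or row to a line, values as JSON. arm_command: Moves the arm, as the interface text tells. Its arguments: {"type":"object","properties":{"motion":{"type":"array","items":{"type":"array","items":{"type":"number"}}},"claw":{"type":"number"}},"required":["motion"]}

```bash
mkdir -p pics
python3 - <<'E'
from bench import *
import cv2,numpy as np,pickle
print(sense())
for n in("top","side"):
    s=snapshot(n);pickle.dump(s,open(n+".pkl","wb"))
    cv2.imwrite(f"pics/{n}0.png",cv2.resize(s["color"][:,:,::-1],(800,600)))
    print(n,s["fovy"],s["cx"],s["cy"],np.round(s["T"],3))
E
```

```text
{'time': 0.0, 'joint_positions': array([ 1.12240018,  0.3328993 , -0.06470935,  1.46094849,  0.02163156,
        1.34992085, -0.08849563]), 'joint_vel': array([-5.97224880e-05,  8.82274649e-04, -5.91482146e-04, -2.00153291e-03,
       -6.26178129e-04,  1.43077375e-03, -2.26293952e-04]), 'joint_torque': array([ 3.56742803e-04, -6.23254180e+01,  2.49537081e-02, -3.89900243e+01,
       -6.12495071e-02,  3.96339130e-02,  1.90269106e-04]), 'eef_pos': array([ 0.2579717 , -0.56882388,  0.21303344]), 'orientation': array([-3.14011648e+00,  9.69404444e-05,  4.25837507e-01]), 'wrist_force': array([ 0.36343236, -0.33127297, -0.78282634]), 'torque': array([0.0382153 , 0.04476   , 0.00306782]), 'grasp_force': 0.0, 'opening': 0.08731887039600734}
top 52.68662881872998 257.5878379071032 193.58521406327245 [[ 0.015 -0.978  0.21   0.218]
 [-1.    -0.016 -0.002  0.073]
 [ 0.005 -0.209 -0.978  1.204]
 [ 0.     0.     0.     1.   ]]
side 48.076372385430005 254.65816946173993 193.5902748919945 [[-0.997 -0.054  0.048  0.418]
 [-0.072  0.773 -0.63   0.783]
 [-0.003 -0.632 -0.775  0.888]
 [ 0.     0.     0.     1.   ]]
```

View pics/top0.png

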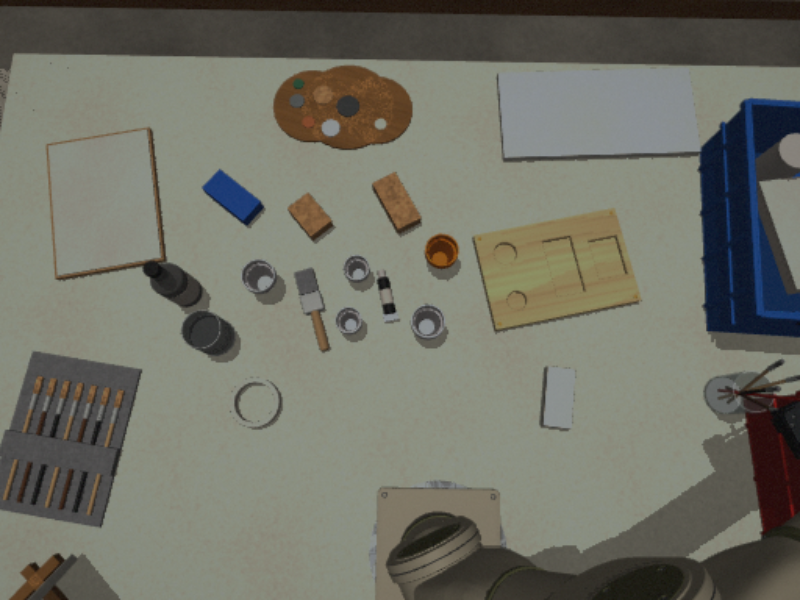

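View pics/side0.png

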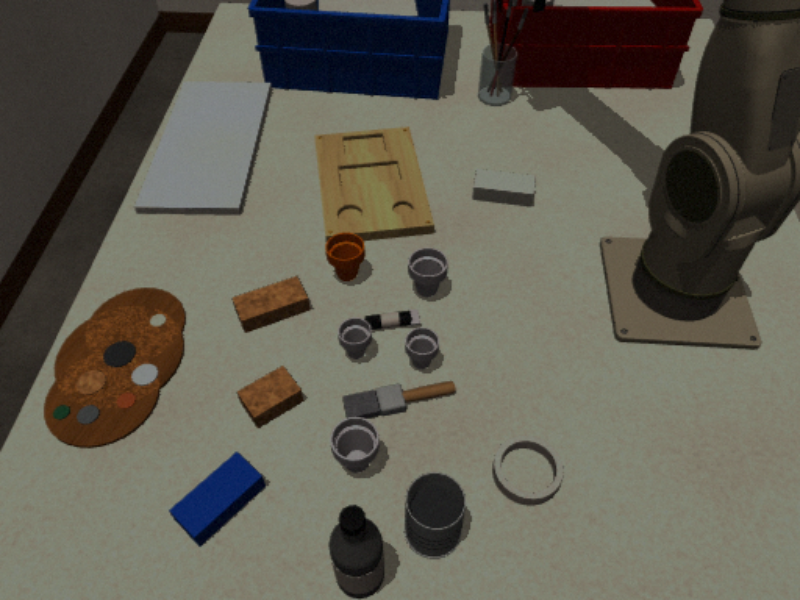

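The pictures (800x600) show the following:
- **Top view:** large cups at (260,277) and (427,322). Small cups at (357,269) and (349,321). Orange decoy cup at (441,250). Cork blocks at (397,202) long and (311,216) short. Blue decoy at (233,196) and white decoy at (559,397). Tray at (556,268).
- **Candidates:** cups are the 4 grey ones against the orange decoy, the tin (209,332) and the tape (255,402). Blocks are the 2 cork ones against blue, white and the palette. I choose the grey and cork ones.

```bash
cat > h.py <<'E'
import numpy as np,cv2,pickle
from scipy.optimize import least_squares
def K(s): f=s["color"].shape[0]/2/np.tan(np.radians(s["fovy"])/2); return f,s["cx"],s["cy"]
def cloud(s,T=None):
    T=s["T"] if T is None else T
    f,cx,cy=K(s); v,u=np.mgrid[:384,:512]; z=s["range_z"]
    P=np.stack([(u-cx)/f*z,(v-cy)/f*z,z],-1)@T[:3,:3].T+T[:3,3]
    P[z==0]=np.nan; return P
def ray(s,uv,h,T=None):
    T=s["T"] if T is None else T
    f,cx,cy=K(s); uv=np.atleast_2d(uv).astype(float)
    d=np.c_[(uv-[cx,cy])/f,np.ones(len(uv))]@T[:3,:3].T; o=T[:3,3]
    return (o+d*((h-o[2])/d[:,2])[:,None])[:,:2]
def circ(p,r=None):
    g=lambda q:np.hypot(*(p-q[:2]).T)-(q[2] if r is None else r)
    x0=[*p.mean(0)]+([.03] if r is None else [])
    o=least_squares(g,x0,loss="soft_l1",f_scale=.001); return o.x,np.sqrt(np.mean(o.fun**2))
def rect(p):
    (c,(w,h),a)=cv2.minAreaRect((p*1000).astype(np.float32))
    if w<h: w,h,a=h,w,a+90
    return np.round(c,1),round(w,1),round(h,1),round((a+90)%180-90,1)
E
python3 - <<'E'
from h import *
for n in("top","side"):
    s=pickle.load(open(n+".pkl","rb"));P=cloud(s)
    print(n,"table z sample",np.nanpercentile(P[...,2][(abs(P[...,0]-.45)<.05)&(abs(P[...,1])<.4)],[5,50,95]))
    m=(P[...,2]>.014)&(P[...,2]<.12)&(np.hypot(P[...,0]-.1,P[...,1])>.25)&(P[...,0]>.25)&(P[...,0]<.9)&(abs(P[...,1]-.07)<.5)
    k,L,st,c=cv2.connectedComponentsWithStats(m.astype(np.uint8))
    for i in range(1,k):
        if st[i,4]<60: continue
        Q=P[L==i];top=np.percentile(Q[:,2],95);q=Q[Q[:,2]>top-.006,:2]
        print(np.round(c[i]),st[i,4],"top",round(top,4),rect(q),np.median(s["color"][L==i],0))
s=pickle.load(open("top.pkl","rb"));I=s["color"][:,:,::-1]
cv2.imwrite("pics/crop0.png",cv2.resize(I[100:240,140:420],(800,400),interpolation=cv2.INTER_CUBIC))
E
```

```text
top table z sample [-0.00355854  0.0014577   0.03719249]
[364.  85.] 2424 top 0.022 (array([ 848.6, -281.6]), 298.5, 109.3, -88.4) [139. 144. 144.]
[148. 125.] 636 top 0.0379 (array([689.7, 427.5]), 114.2, 54.9, 52.3) [ 29.  59. 118.]
[253. 129.] 632 top 0.0375 (array([683.9,  88.4]), 116.0, 54.7, 29.2) [128.  94.  61.]
[198. 138.] 452 top 0.0378 (array([650.4, 264.8]), 81.4, 54.5, 40.9) [125.  92.  60.]
[353. 172.] 4579 top 0.0256 (array([ 550.4, -237.9]), 302.0, 200.3, -77.5) [140. 128.  88.]
[282. 159.] 299 top 0.0714 (array([567.6,  -3.3]), 64.4, 64.2, -88.6) [81. 45. 16.]
[228. 171.] 188 top 0.0599 (array([533.4, 162.6]), 51.6, 49.4, 2.0) [83. 82. 80.]
[164. 176.] 316 top 0.0715 (array([510.9, 352.9]), 64.2, 63.5, 89.3) [70. 69. 68.]
[118. 186.] 306 top 0.1174 (array([478. , 494.7]), 57.6, 25.4, -41.4) [55. 52. 48.]
[199. 193.] 482 top 0.023 (array([457.2, 250.3]), 169.0, 40.0, 16.7) [107.5  89.   80. ]
[247. 188.] 215 top 0.0264 (array([495.5, 107.1]), 91.0, 19.7, 13.0) [104.  99.  92.]
[274. 205.] 286 top 0.0715 (array([425.8,  23. ]), 63.5, 62.8, 1.1) [85.5 83.5 83. ]
[222. 2
[... 814 characters left out ...]
0) [108.  70.  38.]
[235. 210.] 644 top 0.0583 (array([533.6, 167.3]), 51.9, 50.7, 69.5) [53. 50. 49.]
[269. 221.] 411 top 0.0582 (array([428.8, 179.6]), 52.3, 51.1, -68.8) [54. 50. 50.]
[172. 252.] 852 top 0.0362 (array([651. , 269.1]), 79.4, 57.6, 40.8) [107.  69.  38.]
[238. 268.] 1525 top 0.0694 (array([511.3, 357.1]), 66.3, 65.3, -85.6) [64. 60. 56.]
[330. 300.] 454 top 0.0259 (array([284.6, 358.6]), 95.5, 68.0, -89.4) [126. 124. 112.]
[138. 318.] 1611 top 0.0361 (array([690.2, 430.9]), 115.2, 56.4, 52.1) [ 11.  37. 100.]
[278. 327.] 1669 top 0.0974 (array([399.6, 447.8]), 73.2, 72.8, -46.4) [32. 32. 32.]
[230. 367.] 633 top 0.1185 (array([486.5, 527. ]), 59.8, 31.3, 10.8) [37. 34. 31.]
```

View pics/crop0.png

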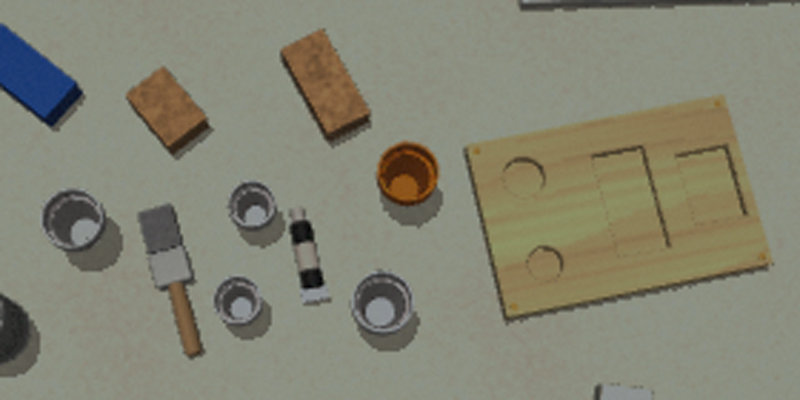

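The crop shows two large grey cups at (75,220) and (382,302), two small grey cups at (252,205) and (239,300), and the orange decoy at (408,172). The cork blocks are at (168,110) and (325,85), and the tray recesses are on its left end. The choice holds. Next I bring the wrist camera over the tray to refine the calibration.

```bash
cat >> h.py <<'E'
from scipy.spatial.transform import Rotation as Rot
def pose(st):
    T=np.eye(4);T[:3,:3]=Rot.from_euler("xyz",st["orientation"]).as_matrix();T[:3,3]=st["eef_pos"];return T
def go(st,xyz,yaw):
    "tool-axis shift (mm) and turn (rad) from the state to a downward pose; yaw deg, taken mod 180 nearest"
    T=pose(st);y0=np.degrees(st["orientation"][2]);yaw=y0+(yaw-y0+90)%180-90
    G=Rot.from_euler("xyz",[np.pi,0,np.radians(yaw)]).as_matrix()
    print("go",np.round(T[:3,:3].T@(np.array(xyz)-T[:3,3])*1000,1),np.round(Rot.from_matrix(T[:3,:3].T@G).as_rotvec(),3),"from",np.round(T[:3,3],4),round(y0,1),"opening",round(st["opening"],4),"t",round(st["time"],1))
E
python3 - <<'E'
from h import *;from bench import *
st=sense();s=snapshot("wrist");print(s["fovy"],s["cx"],s["cy"],np.round(s["hand_eye"],3))
go(st,[.50,-.24,.40],12.5)
for n in("top","side"):
    s=pickle.load(open(n+".pkl","rb"));hsv=cv2.cvtColor(s["color"],cv2.COLOR_RGB2HSV)
    m=cv2.inRange(hsv,(15,60,60),(35,255,255))
    k,L,t,c=cv2.connectedComponentsWithStats(m);i=1+np.argmax(t[1:,4])
    v,u=np.nonzero(L==i);print(n,c[i],t[i],rect(ray(s,np.c_[u,v],.022)))
E
```

```text
65.98696640794248 249.62933870039424 194.3801181584982 [[-0.001 -0.964 -0.266  0.073]
 [ 1.    -0.001  0.     0.   ]
 [-0.001 -0.266  0.964 -0.17 ]
 [ 0.     0.     0.     1.   ]]
go [ 356.2 -199.8 -186.6] [-0.001  0.     0.208] from [ 0.258  -0.5689  0.2131] 24.4 opening 0.0867 t 0.1
top [355.32820166 172.03586534] [ 303  133  108   79 5911] (array([ 548.3, -237.7]), 303.3, 202.7, -77.5)
side [237.05327869 116.32521697] [ 201   81   77   71 4148] (array([ 549.7, -234. ]), 305.3, 201.7, -77.4)
```

Emit:
arm_command(
  motion=[
    [0,0,-40,0,0,0],
    [30,-15,-70,0,0,0.05],
    [65,-35,-90,0,0,0.1],
    [100,-55,-100,0,0,0.2],
    [135,-75,-110,0,0,0.208],
    [170,-95,-120,0,0,0.208],
    [205,-115,-130,0,0,0.208],
    [240,-135,-140,0,0,0.208],
  ],
)

```text
time: 0.82
eef_pos: [0.4184, -0.3498, 0.3529]
orientation: [3.141, 0.0, 0.218]
wrist_force: [1.3, -0.6, -0.5]
opening: 0.0874
grasp_force: 0.0
```

Emit:
arm_command(
  motion=[
    [28,-11,-12,0,0,0],
    [55,-22,-24,0,0,0],
    [82,-32,-35,0,0,0],
    [100,-41,-46,0,0,0],
    [100,-41,-46,0,0,0],
    [100,-41,-46,0,0,0],
  ],
)

```text
time: 1.32
eef_pos: [0.5073, -0.2891, 0.3984]
orientation: [-3.141, -0.0, 0.22]
wrist_force: [1.3, -0.4, -0.3]
opening: 0.087
grasp_force: 0.0
```

Run:
```python
from h import *;from bench import *
st=sense();s=snapshot("wrist");T=pose(st)@s["hand_eye"]
pickle.dump((st,s),open("w1.pkl","wb"))
go(st,[.50,-.24,.40],12.5);print(st["orientation"])
hsv=cv2.cvtColor(s["color"],cv2.COLOR_RGB2HSV)
m=cv2.inRange(hsv,(15,60,60),(35,255,255));k,L,t,c=cv2.connectedComponentsWithStats(m);i=1+np.argmax(t[1:,4])
v,u=np.nonzero(L==i);print(c[i],t[i],rect(ray(s,np.c_[u,v],.022,T)))
cv2.imwrite("pics/w1.png",s["color"][:,:,::-1])
```

```text
go [  3.6 -49.5  -1.6] [-0.    -0.     0.002] from [ 0.5073 -0.2891  0.3984] 12.6 opening 0.087 t 1.3
[-3.14143656e+00 -2.39323248e-04  2.20099440e-01]
[226.51521351 120.68822789] [  138    65   175   115 19062] (array([ 549.9, -237.6]), 300.0, 199.3, -77.4)
```

View pics/w1.png

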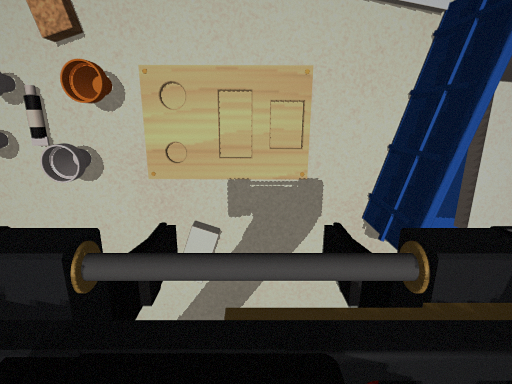

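The wrist view shows the tray at (226,121), with the large recess at (172,95), the small recess at (176,152) and the pockets at (235,123) and (286,124). A second view, rotated 90°, will separate the hand-eye offset from the tray's position.

Emit:
arm_command(
  motion=[
    [10,4,0,0,0,-0.12],
    [20,8,0,0,0,-0.24],
    [30,12,0,0,0,-0.36],
    [40,16,0,0,0,-0.48],
    [50,20,0,0,0,-0.6],
    [60,24,0,0,0,-0.72],
    [70,28,0,0,0,-0.84],
    [74,29,0,0,0,-0.96],
  ],
)

```text
time: 2.03
eef_pos: [0.5847, -0.3039, 0.3972]
orientation: [-3.14, 0.001, 1.182]
wrist_force: [-0.2, -0.7, -0.2]
opening: 0.0867
grasp_force: 0.0
```

Emit:
arm_command(
  motion=[
    [0,0,0,0,0,-0.12],
    [0,0,0,0,0,-0.24],
    [0,0,0,0,0,-0.36],
    [0,0,0,0,0,-0.48],
    [0,0,0,0,0,-0.61],
    [0,0,0,0,0,-0.61],
    [0,0,0,0,0,-0.61],
    [0,0,0,0,0,-0.61],
  ],
)

```text
time: 2.7
eef_pos: [0.5844, -0.303, 0.3983]
orientation: [-3.141, 0.0, 1.783]
wrist_force: [0.4, -0.1, 0.2]
opening: 0.0873
grasp_force: 0.0
```

```bash
cat >> h.py <<'E'
def tray(s,T):
    hsv=cv2.cvtColor(s["color"],cv2.COLOR_RGB2HSV)
    m=cv2.inRange(hsv,(15,60,60),(35,255,255));k,L,t,c=cv2.connectedComponentsWithStats(m);i=1+np.argmax(t[1:,4])
    v,u=np.nonzero(L==i);print(c[i],t[i]);return rect(ray(s,np.c_[u,v],.022,T))
E
python3 - <<'E'
from h import *;from bench import *
st=sense();s=snapshot("wrist");T=pose(st)@s["hand_eye"]
pickle.dump((st,s),open("w2.pkl","wb"))
print(st["orientation"],st["joint_positions"],st["joint_vel"].max())
r2=tray(s,T);print(r2)
st1,s1=pickle.load(open("w1.pkl","rb"));r1=tray(s1,pose(st1)@s1["hand_eye"])
R1,R2=pose(st1)[:2,:2],pose(st)[:2,:2]
A=np.block([[np.eye(2),R1],[np.eye(2),R2]])
print("tray, tool-frame bias",np.linalg.solve(A,np.r_[r1[0],r2[0]]))
go(st,[.62,.10,.35],29)
cv2.imwrite("pics/w2.png",s["color"][:,:,::-1])
E
```

```text
[-3.14103040e+00  1.67030609e-04  1.78259007e+00] [ 0.70420327  0.44019151 -0.49131616  0.96832349  0.20721229  1.77572876
  0.50784177] 0.007550682792541524
[238.37534094 104.37225982] [  177    19   121   176 19798]
(array([ 550.7, -237.3]), 299.6, 200.1, -77.6)
[226.51521351 120.68822789] [  138    65   175   115 19062]
tray, tool-frame bias [ 5.50148749e+02 -2.37046664e+02 -3.63556126e-01  4.85678879e-01]
go [386.6 119.5  48.1] [-0.000e+00  1.000e-03  1.276e+00] from [ 0.5844 -0.303   0.3983] 102.1 opening 0.0873 t 2.7
```

The hand-eye bias is under 0.6 mm, and the tray is at (550.1, -237.0) mm, yaw 12.5°. Next I look at the blocks.

Emit:
arm_command(
  motion=[
    [36,13,5,0,0,0.12],
    [72,26,10,0,0,0.24],
    [108,39,15,0,0,0.36],
    [144,52,20,0,0,0.48],
    [180,65,25,0,0,0.6],
    [216,78,30,0,0,0.72],
    [252,91,35,0,0,0.84],
    [288,104,40,0,0,0.96],
  ],
)

```text
time: 3.42
eef_pos: [0.6244, 0.0029, 0.3584]
orientation: [3.141, 0.0, 0.819]
wrist_force: [0.8, -0.3, -0.5]
opening: 0.0869
grasp_force: 0.0
```

Run:
```python
from h import *;from bench import *
go(sense(),[.64,.08,.35],29)
```

```text
go [ 67.  -41.3   8.4] [ 0.001 -0.     0.313] from [0.6244 0.0029 0.3584] 46.9 opening 0.0869 t 3.4
```

Emit:
arm_command(
  motion=[
    [34,-20,4,0,0,0.12],
    [67,-41,8,0,0,0.24],
    [67,-41,8,0,0,0.313],
    [67,-41,8,0,0,0.313],
    [67,-41,8,0,0,0.313],
  ],
)

```text
time: 3.83
eef_pos: [0.6398, 0.0779, 0.3504]
orientation: [3.141, 0.0, 0.515]
wrist_force: [-0.2, -0.5, -0.1]
opening: 0.0867
grasp_force: 0.0
```

```bash
cat >> h.py <<'E'
def cork(s,T,st,h=.034,show=True):
    hsv=cv2.cvtColor(s["color"],cv2.COLOR_RGB2HSV);P=cloud(s,T)
    m=cv2.inRange(hsv,(4,70,50),(18,220,255));m[(P[...,2]<.02)]=0
    k,L,t,c=cv2.connectedComponentsWithStats(m);out=[]
    for i in range(1,k):
        if t[i,4]<400: continue
        q=P[L==i];zt=np.nanpercentile(q[:,2],50)
        M=((L==i)&(abs(P[...,2]-zt)<.008)).astype(np.uint8);v,u=np.nonzero(M)
        r=rect(ray(s,np.c_[u,v],h,T));out.append(r);print("cork",np.round(c[i]),t[i,4],"z",round(zt,4),r)
    return out
def wrist(n):
    from bench import sense,snapshot
    st=sense();s=snapshot("wrist");pickle.dump((st,s),open(n+".pkl","wb"));return st,s,pose(st)@s["hand_eye"]
E
python3 - <<'E'
from h import *
st,s,T=wrist("w3");cork(s,T,st);go(st,[.684,.09,.1],29)
cv2.imwrite("pics/w3.png",s["color"][:,:,::-1])
E
```

```text
cork [148.  92.] 1919 z 0.0328 (array([652.2, 265.3]), 79.6, 55.6, 40.6)
cork [256. 130.] 2449 z 0.0329 (array([684.7,  89.2]), 113.9, 53.3, 29.0)
cork [269. 224.] 495 z 0.0541 (array([563.4,  -4.6]), 69.1, 64.4, 31.4)
go [ 44.6  11.1 250.4] [0.001 0.    0.009] from [0.6398 0.0779 0.3504] 29.5 opening 0.0867 t 3.8
```

View pics/w3.png

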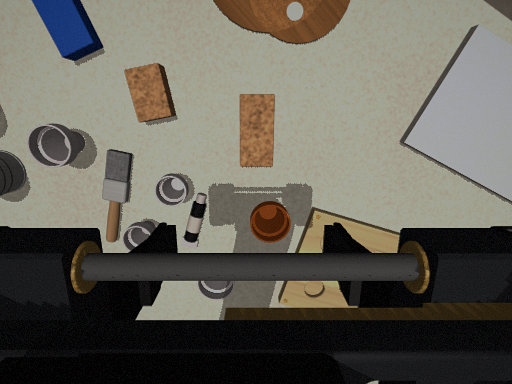

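The view shows the long block at (256,130) and the short block at (148,92), with sizes matching the spec. I grasp the long one.

Emit:
arm_command(
  motion=[
    [45,12,30,0,0,0.009],
    [45,12,70,0,0,0.009],
    [45,12,110,0,0,0.009],
    [45,12,150,0,0,0.009],
    [45,12,190,0,0,0.009],
    [45,12,225,0,0,0.009],
    [45,12,250,0,0,0.009],
    [45,12,260,0,0,0.009],
  ],
)

```text
time: 4.55
eef_pos: [0.6828, 0.087, 0.086]
orientation: [-3.141, 0.006, 0.504]
wrist_force: [-0.5, 0.7, 0.5]
opening: 0.0871
grasp_force: 0.0
```

Emit:
arm_command(
  motion=[
    [0,0,20,0,0,0],
    [0,0,40,0,0,0],
    [0,0,55,0,0,0],
    [0,0,62,0,0,0],
    [0,0,62,0,0,0],
    [0,0,62,0,0,0],
  ],
)

```text
time: 5.05
eef_pos: [0.6854, 0.0898, 0.0294]
orientation: [3.141, -0.001, 0.505]
wrist_force: [0.7, -0.1, 0.4]
opening: 0.0871
grasp_force: 0.0
```

Emit:
arm_command(
  motion=[
    [0,0,0,0,0,0],
    [0,0,0,0,0,0],
    [0,0,0,0,0,0],
    [0,0,0,0,0,0],
    [0,0,0,0,0,0],
    [0,0,0,0,0,0],
    [0,0,0,0,0,0],
    [0,0,0,0,0,0],
  ],
  claw=0.3,
)

```text
time: 5.72
eef_pos: [0.6848, 0.0901, 0.0285]
orientation: [3.142, -0.0, 0.506]
wrist_force: [-0.2, 0.7, 0.6]
opening: 0.0417
grasp_force: 0.0
```

Run:
```python
from h import *;from bench import *
st=sense();print(st["grasp_force"],st["wrist_force"])
t=np.radians(12.5);R=np.array([[np.cos(t),-np.sin(t)],[np.sin(t),np.cos(t)]])
O=np.array([.5501,-.2370])
for n,p in dict(large=(.05,.095),small=(-.05,.095),long=(0,-.015),short=(0,-.108)).items(): print(n,np.round(O+R@p,4))
p=O+R@[0,-.015]
go(st,[*p,.2],12.5)
```

```text
0.0 [-0.17473697  0.69844959  0.58459921]
large [ 0.5784 -0.1334]
small [ 0.4807 -0.1551]
long [ 0.5533 -0.2516]
short [ 0.5735 -0.3424]
go [-280.6  235.3 -171.5] [ 0.    -0.     0.288] from [0.6848 0.0901 0.0285] 29.0 opening 0.0417 t 5.7
```

The fingers closed past the block's 55 mm width, so it isn't between them. I look with the wrist camera, where it may be visible, and the side camera.

Run:
```python
from h import *;from bench import *
for n in("top","side"):
    s=snapshot(n);cork(s,s["T"],None)
    if n=="side": cv2.imwrite("pics/side1.png",s["color"][60:320,60:460,::-1])
```

```text
cork [198. 137.] 427 z 0.0338 (array([649.4, 264.4]), 81.9, 55.0, 39.4)
cork [171. 250.] 719 z 0.0337 (array([650. , 270.9]), 79.8, 57.6, 40.6)
```

View pics/side1.png

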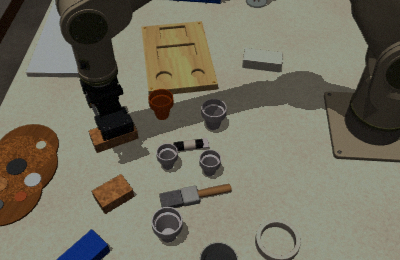

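Run:
```python
from h import *;from bench import *
st,s,T=wrist("w4");print(st["opening"],st["grasp_force"])
b=snapshot("side")["color"][150:230,110:200,::-1]
a=cv2.resize(s["color"][:,:,::-1],(512,384));b=cv2.resize(b,(432,384),interpolation=cv2.INTER_CUBIC)
cv2.imwrite("pics/w4.png",cv2.resize(np.hstack([a,b]),(800,325)))
```

```text
0.03383959336984455 0.0
```

View pics/w4.png

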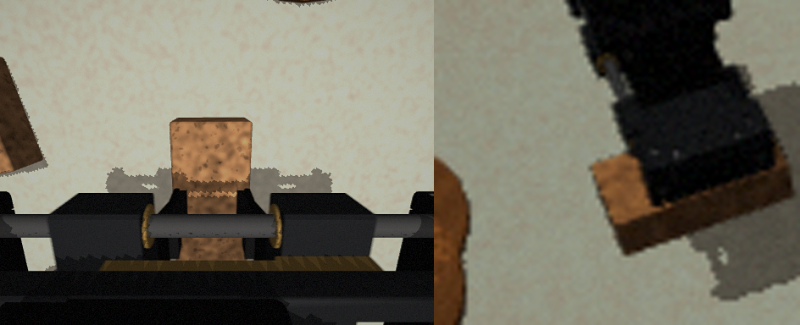

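The block is centred at (210,180) but the finger gap is narrower than it, so the tips appear to be above the block. I check heights with depth before moving.

Run:
```python
from h import *
st,s=pickle.load(open("w4.pkl","rb"));T=pose(st)@s["hand_eye"];P=cloud(s,T)
Q=(P-pose(st)[:3,3])@pose(st)[:3,:3]*1000
for u in(215,220,250,288,292,298,305,310):
    print(u,[(v,*np.round(Q[v,u]).tolist(),round(P[v,u,2],3)) for v in(170,215,230,250,285,300)])
from bench import snapshot
g=snapshot("side");P=cloud(g)
for v,u in((184,165),(190,160),(195,165),(176,165),(195,150)): print(v,u,np.round(P[v,u],3),g["color"][v,u])
```

```text
215 [(170, 42.0, -19.0, -4.0, np.float64(0.032)), (215, 15.0, -20.0, -5.0, np.float64(0.034)), (230, 10.0, -19.0, -15.0, np.float64(0.044)), (250, 7.0, -17.0, -33.0, np.float64(0.062)), (285, -31.0, -21.0, -5.0, np.float64(0.034)), (300, -43.0, -22.0, -4.0, np.float64(0.033))]
220 [(170, 42.0, -16.0, -4.0, np.float64(0.032)), (215, 15.0, -17.0, -5.0, np.float64(0.033)), (230, 8.0, -16.0, -12.0, np.float64(0.04)), (250, -2.0, -16.0, -16.0, np.float64(0.044)), (285, -31.0, -18.0, -6.0, np.float64(0.034)), (300, -42.0, -18.0, -5.0, np.float64(0.034))]
250 [(170, 42.0, 1.0, -6.0, np.float64(0.034)), (215, 16.0, 1.0, -6.0, np.float64(0.035)), (230, 5.0, 1.0, -4.0, np.float64(0.033)), (250, -8.0, 1.0, -4.0, np.float64(0.033)), (285, -32.0, 1.0, -4.0, np.float64(0.032)), (300, -43.0, 1.0, -4.0, np.float64(0.033))]
288 [(170, 42.0, 22.0, -5.0, np.float64(0.033)), (215, 15.0, 23.0, -3.0, np.float64(0.032)), (230, 10.0, 22.0, -15.0, np.float64(0.044)), (250, 10.0, 19.0, -40.0, np.float64(0.069)), (285, 1.0, 17.0, -56.0, np.float64(0.085)), (300, -6.0, 17.0, -57.0, np.float64(0.086))]
292 [(170
[... 563 characters left out ...]
oat64(-0.002)), (215, 3.0, 40.0, 29.0, np.float64(-0.001)), (230, -8.0, 40.0, 28.0, np.float64(-0.0)), (250, 11.0, 27.0, -43.0, np.float64(0.071)), (285, 9.0, 22.0, -69.0, np.float64(0.097)), (300, 3.0, 22.0, -70.0, np.float64(0.098))]
310 [(170, 35.0, 42.0, 30.0, np.float64(-0.002)), (215, 3.0, 44.0, 30.0, np.float64(-0.002)), (230, -8.0, 44.0, 29.0, np.float64(-0.001)), (250, 12.0, 29.0, -44.0, np.float64(0.072)), (285, 13.0, 22.0, -76.0, np.float64(0.104)), (300, 9.0, 22.0, -78.0, np.float64(0.106))]
184 165 [0.668 0.168 0.149] [19 20 22]
190 160 [0.678 0.182 0.143] [80 54 34]
195 165 [0.667 0.187 0.133] [7 7 5]
176 165 [0.673 0.144 0.149] [18 12 19]
195 150 [0.739 0.11  0.032] [97 70 48]
```

Run:
```python
from h import *
for n in("w1","w2","w3","w4"):
    st,s=pickle.load(open(n+".pkl","rb"));A=pose(st);P=cloud(s,A@s["hand_eye"]);Q=(P-A[:3,3])@A[:3,:3]*1000
    m=(abs(Q[...,0])<20)&(abs(Q[...,1])<60)&(Q[...,2]<(20 if n!="w4" else -8))&(Q[...,2]>-120)
    if n=="w4": m&=s["color"].max(2)<60
    q=Q[m];print(n,np.round(np.percentile(q[:,2],[50,95,99,100])),"tip pts",np.round(q[q[:,2]>np.percentile(q[:,2],98)].mean(0),1), st["opening"])
```

```text
w1 [-66. -15.  -9.  -7.] tip pts [ 5.8 -0.4 -9. ] 0.08700313795338499
w2 [-69. -15.  -9.  -7.] tip pts [ 5.1  0.7 -9.3] 0.08730977584600681
w3 [-67. -15.  -9.  -7.] tip pts [ 5.5 -1.8 -9.1] 0.08673817032586446
w4 [-57. -15. -10.  -8.] tip pts [10.6  0.5 -9.9] 0.03383959336984455
```

The fingertips actually sit 8 mm behind the reported TCP, not 14 mm ahead, a 22 mm discrepancy seen in four pictures and confirmed by the fingers closing above the block. I use tip height = TCP z + 8 mm from here on. I open, go down 22 mm and grip.

Emit:
arm_command(
  motion=[
    [0,0,0,0,0,0],
    [0,0,0,0,0,0],
    [0,0,0,0,0,0],
    [0,0,0,0,0,0],
    [0,0,0,0,0,0],
    [0,0,0,0,0,0],
    [0,0,0,0,0,0],
    [0,0,0,0,0,0],
  ],
  claw=1.0,
)

```text
time: 6.63
eef_pos: [0.6848, 0.0901, 0.0285]
orientation: [3.141, -0.0, 0.506]
wrist_force: [-0.3, 0.2, 0.0]
opening: 0.0733
grasp_force: 0.0
```

Emit:
arm_command(
  motion=[
    [0,0,0,0,0,0],
    [0,0,0,0,0,0],
    [0,0,7,0,0,0],
    [0,0,14,0,0,0],
    [0,0,20,0,0,0],
    [0,0,22,0,0,0],
    [0,0,22,0,0,0],
    [0,0,22,0,0,0],
  ],
)

```text
time: 7.3
eef_pos: [0.6847, 0.0901, 0.0062]
orientation: [-3.141, 0.0, 0.506]
wrist_force: [-0.7, -0.5, -0.7]
opening: 0.0867
grasp_force: 0.0
```

Emit:
arm_command(
  motion=[
    [0,0,0,0,0,0],
    [0,0,0,0,0,0],
    [0,0,0,0,0,0],
    [0,0,0,0,0,0],
    [0,0,0,0,0,0],
    [0,0,0,0,0,0],
    [0,0,0,0,0,0],
    [0,0,0,0,0,0],
  ],
  claw=0.3,
)

```text
time: 7.97
eef_pos: [0.6848, 0.0901, 0.0066]
orientation: [3.141, -0.0, 0.506]
wrist_force: [-0.2, 0.1, 1.1]
opening: 0.0547
grasp_force: 30.0
```

Run:
```python
from h import *;
st,s,T=wrist("w5");print(st["opening"],st["grasp_force"],st["wrist_force"])
# far end of the block along tool x at mid-width
A=pose(st);P=cloud(s,T);Q=(P-A[:3,3])@A[:3,:3]*1000
m=(abs(Q[...,1])<15)&(P[...,2]>.026)&(P[...,2]<.04)&(Q[...,0]>20);print("end x_t",np.round(np.percentile(Q[m][:,0],[98,99.5]),1))
go(st,[.5533,-.2516,.2],12.5)
```

```text
0.05469462991960697 29.998953938484192 [-0.23757164  0.1075461   1.07198438]
end x_t [56.7 57. ]
go [-280.6  235.2 -193.4] [ 0.    -0.     0.288] from [0.6848 0.0901 0.0066] 29.0 opening 0.0547 t 8.0
```

Gripped at 54.7 mm with 30 N. I carry it to the long pocket.

Emit:
arm_command(
  motion=[
    [0,0,-30,0,0,0],
    [0,0,-65,0,0,0],
    [0,0,-105,0,0,0],
    [-25,20,-130,0,0,0.06],
    [-57,46,-143,0,0,0.13],
    [-88,73,-143,0,0,0.2],
    [-119,99,-143,0,0,0.288],
    [-150,125,-143,0,0,0.288],
  ],
)

```text
time: 8.68
eef_pos: [0.6131, -0.0939, 0.1498]
orientation: [3.141, -0.0, 0.212]
wrist_force: [1.6, -0.7, -1.6]
opening: 0.0546
grasp_force: 30.0
```

Run:
```python
from h import *;from bench import *
go(sense(),[.5533,-.2516,.06],12.5)
```

```text
go [-91.7 141.5  89.9] [ 0.001 -0.    -0.006] from [ 0.6131 -0.0939  0.1498] 12.1 opening 0.0546 t 8.7
```

Emit:
arm_command(
  motion=[
    [-23,35,10,0,0,-0.006],
    [-46,70,30,0,0,-0.006],
    [-69,105,50,0,0,-0.006],
    [-85,130,65,0,0,-0.006],
    [-92,141,75,0,0,-0.006],
    [-92,141,80,0,0,-0.006],
    [-92,141,80,0,0,-0.006],
    [-92,141,80,0,0,-0.006],
  ],
)

```text
time: 9.35
eef_pos: [0.5554, -0.248, 0.0696]
orientation: [-3.141, -0.0, 0.225]
wrist_force: [0.2, 0.1, -0.2]
opening: 0.055
grasp_force: 30.0
```

Run:
```python
from h import *
st,s,T=wrist("w6");go(st,[.5533,-.2516,.0186],12.5);print(st["orientation"])
A=pose(st);P=cloud(s,T);Q=(P-A[:3,3])@A[:3,:3]*1000
cv2.imwrite("pics/w6.png",s["color"][:,:,::-1])
m=(abs(Q[...,1])<15)&(Q[...,0]>20)&(Q[...,2]<4)&(Q[...,2]>-60);print("end x_t",np.round(np.percentile(Q[m],[50,98,99.5],axis=0),1))
```

```text
go [-2.9  3.1 51. ] [-0.001 -0.     0.007] from [ 0.5554 -0.248   0.0696] 12.9 opening 0.055 t 9.3
[-3.14069274e+00 -4.53178380e-04  2.25118376e-01]
end x_t [[ 41.    0.1 -26.3]
 [ 57.2  14.4  -3.6]
 [ 57.2  14.9   2.9]]
```

View pics/w6.png

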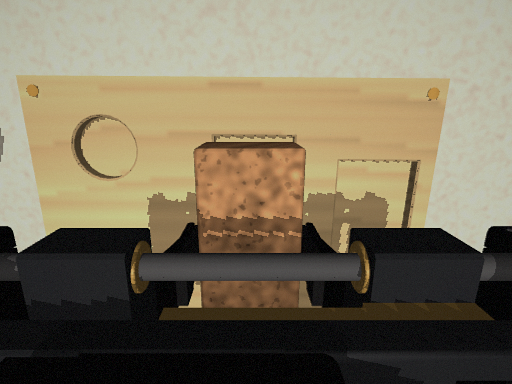

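The block hangs over the pocket, whose far edge shows at (212..297,136). I check that edge against the model.

Run:
```python
from h import *
st,s=pickle.load(open("w6.pkl","rb"));A=pose(st);T=A@s["hand_eye"]
w=np.c_[ray(s,[[212,136],[297,136],[255,136],[335,160],[420,160],[79,116],[131,116]],.022,T),np.full(7,.022)]
t=np.radians(12.5);R=np.array([[np.cos(t),-np.sin(t)],[np.sin(t),np.cos(t)]])
print("tray frame",np.round((w[:,:2]-[.5501,-.237])@R*1000,1))
```

```text
tray frame [[  59.8   15.3]
 [  60.2  -46.2]
 [  60.   -15.8]
 [  43.   -75.1]
 [  43.4 -137.9]
 [  73.2  109.4]
 [  73.5   72.5]]
```

Emit:
arm_command(
  motion=[
    [-2.5,3.2,0,0,0,0.007],
    [-2.5,3.2,12,0,0,0.007],
    [-2.5,3.2,24,0,0,0.007],
    [-2.5,3.2,32,0,0,0.007],
    [-2.5,3.2,36,0,0,0.007],
    [-2.5,3.2,38,0,0,0.007],
    [-2.5,3.2,38,0,0,0.007],
    [-2.5,3.2,38,0,0,0.007],
  ],
)

```text
time: 10.07
eef_pos: [0.5532, -0.2531, 0.0316]
orientation: [3.141, -0.0, 0.217]
wrist_force: [-0.5, 0.1, -0.7]
opening: 0.055
grasp_force: 30.0
```

Emit:
arm_command(
  motion=[
    [0,0,3,0,0,0],
    [0,0,6,0,0,0],
    [0,0,9,0,0,0],
    [0,0,11,0,0,0],
    [0,0,12.5,0,0,0],
    [0,0,12.5,0,0,0],
    [0,0,12.5,0,0,0],
  ],
)

```text
time: 10.65
eef_pos: [0.553, -0.2532, 0.0189]
orientation: [-3.142, 0.0, 0.217]
wrist_force: [-0.5, -0.4, -0.4]
opening: 0.0544
grasp_force: 30.0
```

Run:
```python
from h import *
from bench import *
go(sense(),[.5537,-.2518,.0186],12.5)
```

```text
go [ 1.  -1.2  0.3] [-0.     0.    -0.001] from [ 0.553  -0.2532  0.0189] 12.4 opening 0.0544 t 10.7
```

It went in freely to home height. I release, rise and go to view the short block.

Emit:
arm_command(
  motion=[
    [0,0,0,0,0,0],
    [0,0,0,0,0,0],
    [0,0,0,0,0,0],
    [0,0,0,0,0,0],
    [0,0,0,0,0,0],
    [0,0,-20,0,0,0],
    [0,0,-55,0,0,0],
    [0,0,-95,0,0,0],
  ],
  claw=1.0,
)

```text
time: 11.32
eef_pos: [0.5516, -0.2525, 0.1132]
orientation: [-3.139, 0.003, 0.217]
wrist_force: [1.6, -0.5, -0.1]
opening: 0.0867
grasp_force: 0.0
```

Run:
```python
from h import *
st,s,T=wrist("w7");cork(s,T,st,.046);cork(s,T,st,.034);go(st,[.60,.20,.27],40.6)
from bench import *
g=snapshot("side");cork(g,g["T"],None)
```

```text
cork [270. 178.] 14731 z 0.0438 (array([ 558.6, -252.3]), 103.5, 54.3, 12.5)
cork [197. 127.] 546 z 0.021 (array([ 603.5, -203.5]), 84.1, 9.9, -77.6)
cork [284. 285.] 616 z 0.0209 (array([ 482.7, -298.6]), 99.3, 7.2, -77.5)
cork [270. 178.] 14731 z 0.0438 (array([ 555.3, -253.1]), 108.7, 57.0, 12.5)
cork [197. 127.] 546 z 0.021 (array([ 602.5, -201.7]), 88.3, 10.4, -77.6)
cork [284. 285.] 616 z 0.0209 (array([ 475.6, -301.7]), 104.3, 7.6, -77.5)
go [ 144.2 -431.9 -156.1] [-0.003  0.003 -0.492] from [ 0.5516 -0.2525  0.1132] 12.4 opening 0.0867 t 11.3
cork [241. 105.] 834 z 0.0429 (array([ 553.8, -261.8]), 116.5, 63.7, 13.3)
cork [171. 250.] 701 z 0.0338 (array([650.8, 269.5]), 79.2, 55.2, 40.0)
```

Emit:
arm_command(
  motion=[
    [0,-15,-38,0,0,0],
    [10,-45,-65,0,0,-0.06],
    [22,-80,-80,0,0,-0.12],
    [35,-115,-95,0,0,-0.18],
    [48,-150,-110,0,0,-0.24],
    [61,-185,-125,0,0,-0.3],
    [74,-220,-140,0,0,-0.36],
    [87,-258,-156,0,0,-0.42],
  ],
)

```text
time: 12.08
eef_pos: [0.5824, 0.0175, 0.2703]
orientation: [3.141, -0.0, 0.639]
wrist_force: [1.2, -0.3, -0.2]
opening: 0.0871
grasp_force: 0.0
```

Run:
```python
from h import *;from bench import *
go(sense(),[.60,.22,.27],40.6)
```

```text
go [ 134.9 -152.     0.2] [ 0.001 -0.    -0.07 ] from [0.5824 0.0175 0.2703] 36.6 opening 0.0871 t 12.1
```

Emit:
arm_command(
  motion=[
    [25,-29,0,0,0,-0.03],
    [52,-58,0,0,0,-0.07],
    [79,-88,0,0,0,-0.07],
    [106,-118,0,0,0,-0.07],
    [125,-140,0,0,0,-0.07],
    [132,-150,0,0,0,-0.07],
    [132,-150,0,0,0,-0.07],
    [132,-150,0,0,0,-0.07],
  ],
)

```text
time: 12.75
eef_pos: [0.5993, 0.215, 0.2691]
orientation: [3.141, 0.0, 0.707]
wrist_force: [0.2, -0.6, 0.5]
opening: 0.0873
grasp_force: 0.0
```

Run:
```python
from h import *
st,s,T=wrist("w8");r=[q for q in cork(s,T,st) if q[1]<100][0]
go(st,[*(r[0]/1000),.006],r[3])
```

```text
cork [245. 111.] 2555 z 0.0329 (array([651.3, 266.5]), 78.8, 53.8, 40.5)
go [ 73.1  -5.5 263.1] [0.    0.    0.001] from [0.5993 0.215  0.2691] 40.5 opening 0.0873 t 12.8
```

Emit:
arm_command(
  motion=[
    [25,-2,20,0,0,0],
    [50,-4,50,0,0,0],
    [70,-5,85,0,0,0],
    [73,-5.5,125,0,0,0],
    [73,-5.5,165,0,0,0],
    [73,-5.5,200,0,0,0],
    [73,-5.5,220,0,0,0],
    [73,-5.5,225,0,0,0],
  ],
)

```text
time: 13.47
eef_pos: [0.6499, 0.2625, 0.0396]
orientation: [-3.141, 0.007, 0.704]
wrist_force: [-0.0, -1.0, -1.0]
opening: 0.087
grasp_force: 0.0
```

Emit:
arm_command(
  motion=[
    [0,0,12,0,0,0],
    [0,0,24,0,0,0],
    [0,0,34,0,0,0],
    [0,0,38,0,0,0],
    [0,0,38,0,0,0],
    [0,0,38,0,0,0],
  ],
)

```text
time: 13.97
eef_pos: [0.6515, 0.2669, 0.0069]
orientation: [3.141, -0.001, 0.707]
wrist_force: [-0.6, 0.0, -0.1]
opening: 0.0868
grasp_force: 0.0
```

Emit:
arm_command(
  motion=[
    [0,0,0,0,0,0],
    [0,0,0,0,0,0],
    [0,0,0,0,0,0],
    [0,0,0,0,0,0],
    [0,0,0,0,0,0],
    [0,0,0,0,0,0],
    [0,0,0,0,0,0],
    [0,0,0,0,0,0],
  ],
  claw=0.3,
)

```text
time: 14.63
eef_pos: [0.6513, 0.2668, 0.0065]
orientation: [3.141, -0.0, 0.707]
wrist_force: [-0.5, -0.6, 1.2]
opening: 0.0547
grasp_force: 30.0
```

Run:
```python
from h import *
st,s,T=wrist("w9");A=pose(st);P=cloud(s,T);Q=(P-A[:3,3])@A[:3,:3]*1000
m=(abs(Q[...,1])<15)&(P[...,2]>.026)&(P[...,2]<.04)&(Q[...,0]>15);print(st["grasp_force"],"end x_t",np.round(np.percentile(Q[m][:,0],[98,99.5]),1))
go(st,[.5739,-.3426,.15],12.5)
```

```text
30.000293254852295 end x_t [40.3 40.5]
go [-454.6  413.2 -143.5] [ 0.    -0.     0.489] from [0.6513 0.2668 0.0065] 40.5 opening 0.0547 t 14.6
```

Emit:
arm_command(
  motion=[
    [0,0,-30,0,0,0],
    [0,0,-65,0,0,0],
    [0,0,-105,0,0,0],
    [-20,20,-130,0,0,0.06],
    [-48,46,-143,0,0,0.12],
    [-78,71,-143,0,0,0.18],
    [-108,98,-143,0,0,0.24],
    [-138,125,-143,0,0,0.3],
  ],
)

```text
time: 15.35
eef_pos: [0.6269, 0.0804, 0.1497]
orientation: [3.141, -0.0, 0.404]
wrist_force: [-0.2, -0.2, -1.7]
opening: 0.0547
grasp_force: 30.0
```

Run:
```python
from h import *;from bench import *
go(sense(),[.5739,-.3426,.15],12.5)
```

```text
go [-2.151e+02  3.681e+02 -3.000e-01] [ 0.    -0.     0.186] from [0.6269 0.0804 0.1497] 23.2 opening 0.0547 t 15.3
```

Emit:
arm_command(
  motion=[
    [-20,34,0,0,0,0.05],
    [-40,69,0,0,0,0.1],
    [-60,103,0,0,0,0.15],
    [-80,138,0,0,0,0.188],
    [-100,172,0,0,0,0.188],
    [-120,207,0,0,0,0.188],
    [-140,241,0,0,0,0.188],
    [-160,275,0,0,0,0.188],
  ],
)

```text
time: 16.02
eef_pos: [0.5887, -0.2357, 0.1495]
orientation: [3.141, -0.0, 0.219]
wrist_force: [1.2, 0.8, -0.1]
opening: 0.0551
grasp_force: 30.0
```

Emit:
arm_command(
  motion=[
    [-18,35,15,0,0,0],
    [-31,62,40,0,0,0],
    [-36,81,65,0,0,0],
    [-36,81,80,0,0,0],
    [-36,81,80,0,0,0],
    [-36,81,80,0,0,0],
  ],
)

```text
time: 16.52
eef_pos: [0.5716, -0.3197, 0.0689]
orientation: [-3.14, 0.001, 0.219]
wrist_force: [0.1, 1.0, -1.0]
opening: 0.0547
grasp_force: 30.0
```

Run:
```python
from h import *
st,s,T=wrist("w10");go(st,[.5739,-.3426,.0186],12.5)
```

```text
go [-2.7 22.9 50.3] [-0.002  0.001  0.001] from [ 0.5716 -0.3197  0.0689] 12.6 opening 0.0547 t 16.5
```

Emit:
arm_command(
  motion=[
    [-3,22.5,0,0,0,0.001],
    [-3,22.5,12,0,0,0.001],
    [-3,22.5,24,0,0,0.001],
    [-3,22.5,32,0,0,0.001],
    [-3,22.5,36,0,0,0.001],
    [-3,22.5,36,0,0,0.001],
    [-3,22.5,36,0,0,0.001],
    [-3,22.5,36,0,0,0.001],
  ],
)

```text
time: 17.23
eef_pos: [0.5742, -0.343, 0.034]
orientation: [3.141, -0.001, 0.218]
wrist_force: [1.0, -0.5, -0.5]
opening: 0.0549
grasp_force: 30.0
```

Run:
```python
from h import *
st,s,T=wrist("w11");go(st,[.5739,-.3426,.0186],12.5)
```

```text
go [-0.2 -0.5 15.4] [ 0.    -0.001  0.   ] from [ 0.5742 -0.343   0.034 ] 12.5 opening 0.0549 t 17.2
```

Emit:
arm_command(
  motion=[
    [-0.7,-0.5,3,0,0,0],
    [-0.7,-0.5,6,0,0,0],
    [-0.7,-0.5,9,0,0,0],
    [-0.7,-0.5,12,0,0,0],
    [-0.7,-0.5,14,0,0,0],
    [-0.7,-0.5,15,0,0,0],
    [-0.7,-0.5,15,0,0,0],
    [-0.7,-0.5,15,0,0,0],
  ],
)

```text
time: 17.95
eef_pos: [0.573, -0.3429, 0.0185]
orientation: [3.141, -0.0, 0.218]
wrist_force: [-1.5, -0.0, 0.7]
opening: 0.0549
grasp_force: 30.0
```

Emit:
arm_command(
  motion=[
    [0,0,0,0,0,0],
    [0,0,0,0,0,0],
    [0,0,0,0,0,0],
    [0,0,0,0,0,0],
    [0,0,0,0,0,0],
    [0,0,-20,0,0,0],
    [0,0,-55,0,0,0],
    [0,0,-95,0,0,0],
  ],
  claw=1.0,
)

```text
time: 18.62
eef_pos: [0.5715, -0.3422, 0.1124]
orientation: [-3.139, 0.003, 0.218]
wrist_force: [0.5, -0.5, 0.2]
opening: 0.0863
grasp_force: 0.0
```

```bash
cat >> h.py <<'E'
def cups(s,T,near=None):
    "grey rims by height: circle fits of rim points cast on the rim's plane"
    P=cloud(s,T);out=[]
    for (nm,hh,r) in (("large",.07,.033),("small",.058,.026)):
        for c0 in near.get(nm,[]):
            c0=np.array(c0[:2]);hz=hh
            d=np.hypot(P[...,0]-c0[0],P[...,1]-c0[1])
            m=(abs(P[...,2]-hz)<.006)&(d<r+.02)
            v,u=np.nonzero(m)
            q=ray(s,np.c_[u,v],hz,T);x,e=circ(q,r-.001);x3,_=circ(q)
            print(nm,"n",m.sum(),"c",np.round(x*1000,1),"rms mm",round(e*1000,1),"free r",np.round(x3*1000,1));out.append(x)
    return out
E
python3 - <<'E'
from h import *
st,s,T=wrist("w12");P=cloud(s,T)
for n,p in(("long",(.5537,-.2518)),("short",(.5739,-.3426))):
    m=np.hypot(P[...,0]-p[0],P[...,1]-p[1])<.05;m&=P[...,2]>.03;print(n,m.sum(),np.percentile(P[m][:,2],[5,50,95]))
# tilt of short top
m=(np.hypot(P[...,0]-.5739,P[...,1]+.3426)<.035)&(P[...,2]>.03);q=P[m]
print(np.linalg.lstsq(np.c_[q[:,:2]-q[:,:2].mean(0),np.ones(len(q))],q[:,2],rcond=None)[0])
from bench import *
g=snapshot("top");cups(g,g["T"],dict(large=[(.511,.355),(.426,.025)],small=[(.5335,.165),(.429,.178)]))
go(st,[.46,.03,.25],-10)
E
```

```text
long 15768 [0.043825   0.17130301 0.22407622]
short 47767 [0.04464541 0.22489079 0.23795303]
[4.1283236  0.81189005 0.19378187]
large n 84 c [511.  352.5] rms mm 1.3 free r [511.  352.5  31.5]
large n 75 c [426.7  23.4] rms mm 1.1 free r [426.7  23.4  31.4]
small n 58 c [533.4 163.5] rms mm 1.3 free r [533.4 163.5  24.6]
small n 56 c [428.7 175.6] rms mm 1.1 free r [428.8 175.6  24.7]
go [ -28.8 -387.9 -136.4] [-0.002  0.004  0.393] from [ 0.5715 -0.3422  0.1124] 12.5 opening 0.0863 t 18.6
```

Short block reached home height with no force. Now the cups: look at the near large cup.

Emit:
arm_command(
  motion=[
    [-4,-20,-30,0,0,0],
    [-11,-53,-50,0,0,0],
    [-18,-90,-70,0,0,0],
    [-26,-128,-90,0,0,0],
    [-34,-166,-110,0,0,0],
    [-42,-205,-125,0,0,0],
    [-50,-245,-135,0,0,0],
    [-58,-285,-138,0,0,0],
  ],
)

```text
time: 19.38
eef_pos: [0.4566, -0.0807, 0.2526]
orientation: [3.14, -0.003, 0.217]
wrist_force: [0.3, 0.1, 0.6]
opening: 0.0867
grasp_force: 0.0
```

Emit:
arm_command(
  motion=[
    [-8,-40,0,0,0,0],
    [-14,-75,0,0,0,0],
    [-20,-100,0,0,0,0],
    [-20,-104,0,0,0,0],
    [-20,-104,0,0,0,0],
    [-20,-104,0,0,0,0],
  ],
)

```text
time: 19.88
eef_pos: [0.4151, 0.0145, 0.251]
orientation: [3.141, -0.001, 0.217]
wrist_force: [-0.8, 0.1, 0.5]
opening: 0.0871
grasp_force: 0.0
```

Run:
```python
from h import *
st,s,T=wrist("w13");x=cups(s,T,dict(large=[(.4262,.0245)]))
cv2.imwrite("pics/w13.png",s["color"][:,:,::-1])
go(st,[*x[0],.042],12.5)
```

```text
large n 472 c [427.6  25. ] rms mm 1.3 free r [427.7  25.   31.1]
go [ 14.3  -7.7 209. ] [ 0.001 -0.001 -0.001] from [0.4151 0.0145 0.251 ] 12.5 opening 0.0871 t 19.9
```

View pics/w13.png

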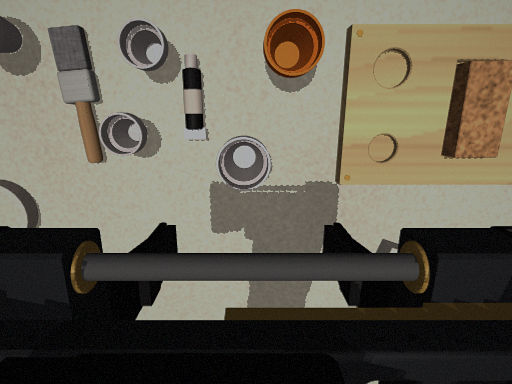

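The near large cup is at (244,160), with the small cups at (143,45) and (123,133). I descend on the large one.

Emit:
arm_command(
  motion=[
    [14,-8,20,0,0,0],
    [14,-8,55,0,0,0],
    [14,-8,95,0,0,0],
    [14,-8,130,0,0,0],
    [14,-8,160,0,0,0],
    [14,-8,180,0,0,0],
    [14,-8,195,0,0,0],
    [14,-8,207,0,0,0],
  ],
)

```text
time: 20.6
eef_pos: [0.4263, 0.0248, 0.0419]
orientation: [-3.14, 0.002, 0.216]
wrist_force: [0.8, -0.6, -0.0]
opening: 0.0869
grasp_force: 0.0
```

Emit:
arm_command(
  motion=[
    [0,0,2,0,0,0],
    [0,0,2,0,0,0],
    [0,0,2,0,0,0],
  ],
)

```text
time: 20.85
eef_pos: [0.4273, 0.0256, 0.0423]
orientation: [-3.141, -0.0, 0.217]
wrist_force: [-0.6, 0.4, -0.0]
opening: 0.0873
grasp_force: 0.0
```

Emit:
arm_command(
  motion=[
    [0,0,0,0,0,0],
    [0,0,0,0,0,0],
    [0,0,0,0,0,0],
    [0,0,0,0,0,0],
    [0,0,0,0,0,0],
    [0,0,0,0,0,0],
    [0,0,0,0,0,0],
  ],
  claw=0.3,
)

```text
time: 21.43
eef_pos: [0.4271, 0.0259, 0.0422]
orientation: [3.141, -0.001, 0.218]
wrist_force: [-0.8, -1.5, 4.0]
opening: 0.0659
grasp_force: 30.0
```

Run:
```python
from h import *
from bench import *
st=sense();go(st,[.5784,-.1336,.16],12.5)
```

```text
go [ 113.3  188.5 -117.7] [ 0.    -0.001 -0.   ] from [0.4271 0.0259 0.0422] 12.5 opening 0.0659 t 21.4
```

Emit:
arm_command(
  motion=[
    [0,0,-25,0,0,0],
    [0,0,-60,0,0,0],
    [0,0,-95,0,0,0],
    [17,28,-115,0,0,0],
    [36,60,-118,0,0,0],
    [55,92,-118,0,0,0],
    [74,123,-118,0,0,0],
    [93,155,-118,0,0,0],
  ],
)

```text
time: 22.1
eef_pos: [0.5519, -0.1066, 0.1596]
orientation: [3.141, 0.0, 0.218]
wrist_force: [0.4, 1.0, 0.3]
opening: 0.0658
grasp_force: 30.0
```

Emit:
arm_command(
  motion=[
    [15,24,20,0,0,0],
    [20,33,45,0,0,0],
    [20,33.5,65,0,0,0],
    [20,33.5,80,0,0,0],
    [20,33.5,85,0,0,0],
    [20,33.5,85,0,0,0],
    [20,33.5,85,0,0,0],
  ],
)

```text
time: 22.68
eef_pos: [0.578, -0.1334, 0.0755]
orientation: [3.142, -0.0, 0.218]
wrist_force: [-0.1, -0.4, -0.1]
opening: 0.0659
grasp_force: 30.0
```

Run:
```python
from h import *
from bench import *
st=sense();go(st,[.5784,-.1336,.0542],12.5)
```

```text
go [ 0.3  0.3 21.3] [ 0. -0. -0.] from [ 0.578  -0.1334  0.0755] 12.5 opening 0.0659 t 22.7
```

Emit:
arm_command(
  motion=[
    [0,0,5,0,0,0],
    [0,0,10,0,0,0],
    [0,0,15,0,0,0],
    [0,0,19,0,0,0],
    [0,0,21,0,0,0],
    [0,0,21,0,0,0],
    [0,0,21,0,0,0],
  ],
)

```text
time: 23.27
eef_pos: [0.5781, -0.1336, 0.0543]
orientation: [3.141, -0.0, 0.218]
wrist_force: [-0.9, -0.0, 4.3]
opening: 0.0659
grasp_force: 30.0
```

Emit:
arm_command(
  motion=[
    [0,0,0,0,0,0],
    [0,0,0,0,0,0],
    [0,0,0,0,0,0],
    [0,0,0,0,0,0],
    [0,0,0,0,0,0],
    [0,0,-20,0,0,0],
    [0,0,-55,0,0,0],
    [0,0,-95,0,0,0],
  ],
  claw=1.0,
)

```text
time: 23.93
eef_pos: [0.5764, -0.1333, 0.1481]
orientation: [-3.14, 0.004, 0.218]
wrist_force: [1.2, -0.0, -1.1]
opening: 0.0865
grasp_force: 0.0
```

```bash
cat >> h.py <<'E'
def rim(s,T,c0,h,r):
    P=cloud(s,T);d=np.hypot(P[...,0]-c0[0],P[...,1]-c0[1])
    m=(abs(P[...,2]-h)<.006)&(d<r+.015)
    v,u=np.nonzero(m);q=ray(s,np.c_[u,v],h,T);x,e=circ(q,r-.001)
    print("rim",m.sum(),np.round(x*1000,1),"rms",round(e*1000,2),"z",np.round(np.percentile(P[m][:,2],[5,50,95]),4));return x
E
python3 - <<'E'
from h import *
st,s,T=wrist("w14");rim(s,T,(.5784,-.1336),.082,.033)
go(st,[.49,.335,.25],12.5)
from bench import *
g=snapshot("top");P=cloud(g)
for n,p in(("long",(.5537,-.2518)),("short",(.5739,-.3426))):
    m=np.hypot(P[...,0]-p[0],P[...,1]-p[1])<.027;print(n,m.sum(),np.round(np.percentile(P[m][:,2],[5,50,95]),3))
rim(g,g["T"],(.5784,-.1336),.082,.033)
E
```

```text
rim 1043 [ 578.5 -134.2] rms 1.56 z [0.0769 0.0806 0.0818]
go [  16.6 -476.1 -101. ] [-0.002  0.004 -0.   ] from [ 0.5764 -0.1333  0.1481] 12.5 opening 0.0865 t 23.9Traceback (most recent call last):
  File "<stdin>", line 7, in <module>
    return _quantile_unchecked(
        a, q, axis, out, overwrite_input, method, keepdims, weights)
    return _ureduce(a,
                    func=_quantile_ureduce_func,
    ...<5 lines>...
                    overwrite_input=overwrite_input,
                    method=method)
    r = func(a, **kwargs)
    result = _quantile(arr,
                       quantiles=q,
    ...<2 lines>...
                       out=out,
                       weights=wgt)
    slices_having_nans = np.isnan(arr[-1, ...])
                                  ~~~^^^^^^^^^
IndexError: index -1 is out of bounds for axis 0 with size 0
```

The first large cup is home: rim height ~82 mm, centred at (578.5, -134.2). Next, the far large cup.

Emit:
arm_command(
  motion=[
    [0,-20,-32,0,0,0],
    [1,-52,-55,0,0,0],
    [2,-90,-70,0,0,0],
    [4,-130,-80,0,0,0],
    [6,-170,-90,0,0,0],
    [8,-210,-96,0,0,0],
    [10,-250,-100,0,0,0],
    [12,-290,-101,0,0,0],
  ],
)

```text
time: 24.7
eef_pos: [0.5266, 0.1541, 0.2508]
orientation: [3.141, -0.002, 0.218]
wrist_force: [1.1, 0.1, -0.6]
opening: 0.0871
grasp_force: 0.0
```

Emit:
arm_command(
  motion=[
    [0,-40,0,0,0,0],
    [2,-80,0,0,0,0],
    [3,-120,0,0,0,0],
    [4,-155,0,0,0,0],
    [4,-178,0,0,0,0],
    [4,-186,0,0,0,0],
    [4,-186,0,0,0,0],
    [4,-186,0,0,0,0],
  ],
)

```text
time: 25.37
eef_pos: [0.491, 0.3339, 0.2496]
orientation: [3.141, 0.0, 0.218]
wrist_force: [0.0, 0.1, 0.1]
opening: 0.0869
grasp_force: 0.0
```

Run:
```python
from h import *
st,s,T=wrist("w15");x=rim(s,T,(.511,.355),.07,.033)
go(st,[*x,.042],12.5)
```

```text
rim 483 [512.  354.9] rms 1.32 z [0.0657 0.0688 0.0701]
go [ 25.1 -16.  207.6] [ 0.001  0.    -0.001] from [0.491  0.3339 0.2496] 12.5 opening 0.0869 t 25.4
```

Emit:
arm_command(
  motion=[
    [20,-13,10,0,0,0],
    [25,-16,45,0,0,0],
    [25,-16,85,0,0,0],
    [25,-16,120,0,0,0],
    [25,-16,150,0,0,0],
    [25,-16,175,0,0,0],
    [25,-16,193,0,0,0],
    [25,-16,205,0,0,0],
  ],
)

```text
time: 26.08
eef_pos: [0.5121, 0.3526, 0.0425]
orientation: [3.14, 0.002, 0.215]
wrist_force: [-0.6, -0.4, -0.2]
opening: 0.0869
grasp_force: 0.0
```

Emit:
arm_command(
  motion=[
    [0,0,2.5,0,0,0],
    [0,0,2.5,0,0,0],
    [0,0,2.5,0,0,0],
  ],
)

```text
time: 26.33
eef_pos: [0.5125, 0.3556, 0.0436]
orientation: [-3.141, -0.002, 0.217]
wrist_force: [-0.3, 0.3, 0.1]
opening: 0.0869
grasp_force: 0.0
```

Emit:
arm_command(
  motion=[
    [0,0,0,0,0,0],
    [0,0,0,0,0,0],
    [0,0,0,0,0,0],
    [0,0,0,0,0,0],
    [0,0,0,0,0,0],
    [0,0,0,0,0,0],
    [0,0,0,0,0,0],
  ],
  claw=0.3,
)

```text
time: 26.92
eef_pos: [0.5118, 0.3558, 0.0428]
orientation: [3.142, -0.001, 0.218]
wrist_force: [0.4, -0.1, 4.4]
opening: 0.0654
grasp_force: 30.0
```

Run:
```python
from h import *
from bench import *
st=sense();go(st,[.5785,-.134,.19],12.5)
```

```text
go [ -40.6  492.6 -147.2] [ 0.    -0.001 -0.   ] from [0.5118 0.3558 0.0428] 12.5 opening 0.0654 t 26.9
```

Emit:
arm_command(
  motion=[
    [0,0,-25,0,0,0],
    [0,0,-60,0,0,0],
    [0,0,-98,0,0,0],
    [-2,25,-125,0,0,0],
    [-5,60,-142,0,0,0],
    [-8,100,-147,0,0,0],
    [-11,140,-147,0,0,0],
    [-14,180,-147,0,0,0],
  ],
)

```text
time: 27.58
eef_pos: [0.5368, 0.1752, 0.1898]
orientation: [3.141, -0.001, 0.218]
wrist_force: [0.7, -0.2, -0.7]
opening: 0.0657
grasp_force: 30.0
```

Emit:
arm_command(
  motion=[
    [-3,40,0,0,0,0],
    [-6,80,0,0,0,0],
    [-9,120,0,0,0,0],
    [-12,160,0,0,0,0],
    [-15,200,0,0,0,0],
    [-18,240,0,0,0,0],
    [-22,275,0,0,0,0],
    [-25,300,0,0,0,0],
  ],
)

```text
time: 28.25
eef_pos: [0.5768, -0.1257, 0.1889]
orientation: [3.141, 0.001, 0.214]
wrist_force: [0.7, -1.0, 0.2]
opening: 0.0655
grasp_force: 30.0
```

Emit:
arm_command(
  motion=[
    [-1,10,0,0,0,0],
    [-1.5,12.5,10,0,0,0],
    [-1.5,12.5,25,0,0,0],
    [-1.5,12.5,38,0,0,0],
    [-1.5,12.5,40,0,0,0],
    [-1.5,12.5,40,0,0,0],
    [-1.5,12.5,40,0,0,0],
  ],
)

```text
time: 28.83
eef_pos: [0.5786, -0.1329, 0.1496]
orientation: [-3.141, -0.0, 0.219]
wrist_force: [0.0, -0.2, -0.9]
opening: 0.0656
grasp_force: 30.0
```

Run:
```python
from h import *
from bench import *
st=sense();go(st,[.5783,-.1338,.0768],12.5)
```

```text
go [-0.5  0.9 72.8] [-0.    -0.     0.001] from [ 0.5786 -0.1329  0.1496] 12.6 opening 0.0656 t 28.8
```

Emit:
arm_command(
  motion=[
    [-0.5,0.9,8,0,0,0],
    [-0.5,0.9,18,0,0,0],
    [-0.5,0.9,28,0,0,0],
    [-0.5,0.9,38,0,0,0],
    [-0.5,0.9,48,0,0,0],
    [-0.5,0.9,55,0,0,0],
    [-0.5,0.9,60,0,0,0],
    [-0.5,0.9,60,0,0,0],
  ],
)

```text
time: 29.5
eef_pos: [0.5775, -0.1348, 0.088]
orientation: [-3.141, 0.002, 0.218]
wrist_force: [0.2, -0.1, -0.2]
opening: 0.0654
grasp_force: 30.0
```

Emit:
arm_command(
  motion=[
    [0,0,3,0,0,0],
    [0,0,6,0,0,0],
    [0,0,9,0,0,0],
    [0,0,11,0,0,0],
    [0,0,12.5,0,0,0],
    [0,0,12.5,0,0,0],
  ],
)

```text
time: 30.0
eef_pos: [0.5783, -0.1348, 0.0769]
orientation: [3.142, -0.0, 0.218]
wrist_force: [0.3, 0.4, -0.2]
opening: 0.0658
grasp_force: 30.0
```

Emit:
arm_command(
  motion=[
    [0,0,0,0,0,0],
    [0,0,0,0,0,0],
    [0,0,0,0,0,0],
    [0,0,0,0,0,0],
    [0,0,0,0,0,0],
    [0,0,-20,0,0,0],
    [0,0,-55,0,0,0],
    [0,0,-95,0,0,0],
  ],
  claw=1.0,
)

```text
time: 30.67
eef_pos: [0.5767, -0.1347, 0.1713]
orientation: [-3.14, 0.003, 0.218]
wrist_force: [1.4, 0.1, 0.1]
opening: 0.087
grasp_force: 0.0
```

Run:
```python
from h import *
st,s,T=wrist("w16");rim(s,T,(.5784,-.1336),.104,.033)
go(st,[.515,.145,.25],12.5)
```

```text
rim 1021 [ 578.9 -135.2] rms 1.55 z [0.099  0.1026 0.1038]
go [  -0.  -286.6  -78.2] [-0.002  0.003 -0.   ] from [ 0.5767 -0.1347  0.1713] 12.5 opening 0.087 t 30.7
```

The nested large cup's rim reads 102.6 mm. With the usual -1.2 mm bias that is 104 mm, so it is home. Next, the small cups.

Emit:
arm_command(
  motion=[
    [0,-25,-25,0,0,0],
    [0,-60,-45,0,0,0],
    [0,-100,-60,0,0,0],
    [0,-140,-70,0,0,0],
    [0,-180,-78,0,0,0],
    [0,-220,-78,0,0,0],
    [0,-255,-78,0,0,0],
    [0,-280,-78,0,0,0],
  ],
)

```text
time: 31.38
eef_pos: [0.5164, 0.1423, 0.2504]
orientation: [-3.141, -0.001, 0.221]
wrist_force: [0.1, 0.8, -0.5]
opening: 0.0873
grasp_force: 0.0
```

Emit:
arm_command(
  motion=[
    [0,-5,0,0,0,0],
    [0,-5,0,0,0,0],
    [0,-5,0,0,0,0],
  ],
)

```text
time: 31.63
eef_pos: [0.5169, 0.1425, 0.2498]
orientation: [3.141, -0.0, 0.217]
wrist_force: [1.0, -1.0, 0.3]
opening: 0.0873
grasp_force: 0.0
```

Run:
```python
from h import *
st,s,T=wrist("w17");x=rim(s,T,(.534,.165),.058,.026);y=rim(s,T,(.429,.178),.058,.026)
go(st,[*x,.032],12.5)
```

```text
rim 316 [534.3 165.6] rms 1.06 z [0.0533 0.0566 0.058 ]
rim 313 [430.4 177.4] rms 1.3 z [0.0527 0.0564 0.0579]
go [ 22.  -19.  217.7] [ 0.001 -0.    -0.001] from [0.5169 0.1425 0.2498] 12.5 opening 0.0873 t 31.6
```

Emit:
arm_command(
  motion=[
    [18,-16,15,0,0,0],
    [22,-19,50,0,0,0],
    [22,-19,90,0,0,0],
    [22,-19,128,0,0,0],
    [22,-19,160,0,0,0],
    [22,-19,185,0,0,0],
    [22,-19,203,0,0,0],
    [22,-19,215,0,0,0],
  ],
)

```text
time: 32.35
eef_pos: [0.5335, 0.1642, 0.0323]
orientation: [3.141, 0.003, 0.215]
wrist_force: [-0.5, -0.2, 0.4]
opening: 0.087
grasp_force: 0.0
```

Emit:
arm_command(
  motion=[
    [0,0,2.5,0,0,0],
    [0,0,2.5,0,0,0],
    [0,0,2.5,0,0,0],
  ],
)

```text
time: 32.6
eef_pos: [0.5349, 0.1664, 0.0334]
orientation: [3.142, -0.002, 0.217]
wrist_force: [-0.1, 0.1, 1.1]
opening: 0.0869
grasp_force: 0.0
```

Emit:
arm_command(
  motion=[
    [0,0,0,0,0,0],
    [0,0,0,0,0,0],
    [0,0,0,0,0,0],
    [0,0,0,0,0,0],
    [0,0,0,0,0,0],
    [0,0,0,0,0,0],
    [0,0,0,0,0,0],
    [0,0,0,0,0,0],
  ],
  claw=0.3,
)

```text
time: 33.27
eef_pos: [0.534, 0.1667, 0.0324]
orientation: [3.141, -0.0, 0.218]
wrist_force: [-0.2, -0.1, 1.0]
opening: 0.0513
grasp_force: 30.0
```

Run:
```python
from h import *
from bench import *
st=sense();print(st["grasp_force"]);go(st,[.4809,-.1554,.15],12.5)
```

```text
29.999248757958412
go [-121.4  303.  -117.5] [ 0. -0. -0.] from [0.534  0.1667 0.0324] 12.5 opening 0.0513 t 33.3
```

Emit:
arm_command(
  motion=[
    [0,0,-30,0,0,0],
    [0,0,-65,0,0,0],
    [-6,15,-98,0,0,0],
    [-18,45,-115,0,0,0],
    [-33,83,-118,0,0,0],
    [-48,120,-118,0,0,0],
    [-63,157,-118,0,0,0],
    [-78,195,-118,0,0,0],
  ],
)

```text
time: 33.93
eef_pos: [0.4992, -0.0422, 0.1507]
orientation: [3.141, -0.001, 0.218]
wrist_force: [0.4, -0.3, -0.3]
opening: 0.0514
grasp_force: 30.0
```

Emit:
arm_command(
  motion=[
    [-15,38,0,0,0,0],
    [-30,75,0,0,0,0],
    [-39,98,0,0,0,0],
    [-43.4,108,20,0,0,0],
    [-43.4,108,45,0,0,0],
    [-43.4,108,70,0,0,0],
    [-43.4,108,80,0,0,0],
    [-43.4,108,80,0,0,0],
  ],
)

```text
time: 34.6
eef_pos: [0.4792, -0.1548, 0.0682]
orientation: [-3.139, 0.003, 0.218]
wrist_force: [-0.9, 0.6, -1.0]
opening: 0.0513
grasp_force: 30.0
```

Run:
```python
from h import *
from bench import *
st=sense();go(st,[.4809,-.1554,.0444],12.5)
```

```text
go [ 1.6  1.  23.8] [-0.003  0.003 -0.   ] from [ 0.4792 -0.1548  0.0682] 12.5 opening 0.0513 t 34.6
```

Emit:
arm_command(
  motion=[
    [0,0,5,0,0,0],
    [0,0,10,0,0,0],
    [0,0,15,0,0,0],
    [0,0,20,0,0,0],
    [0,0,24,0,0,0],
    [0,0,25.5,0,0,0],
    [0,0,25.5,0,0,0],
    [0,0,25.5,0,0,0],
  ],
)

```text
time: 35.27
eef_pos: [0.481, -0.1555, 0.045]
orientation: [3.142, -0.0, 0.218]
wrist_force: [1.4, 0.1, 0.5]
opening: 0.0514
grasp_force: 30.0
```

Emit:
arm_command(
  motion=[
    [0,0,0,0,0,0],
    [0,0,0,0,0,0],
    [0,0,0,0,0,0],
    [0,0,0,0,0,0],
    [0,0,0,0,0,0],
    [0,0,-20,0,0,0],
    [0,0,-55,0,0,0],
    [0,0,-95,0,0,0],
  ],
  claw=1.0,
)

```text
time: 35.93
eef_pos: [0.4794, -0.1549, 0.1395]
orientation: [-3.139, 0.003, 0.218]
wrist_force: [1.2, -0.7, -0.6]
opening: 0.0859
grasp_force: 0.0
```

Run:
```python
from h import *
st,s,T=wrist("w18");rim(s,T,(.4809,-.1554),.070,.026)
go(st,[.415,.16,.25],12.5)
```

```text
rim 715 [ 481.8 -156. ] rms 1.25 z [0.065  0.0686 0.0697]
go [   4.9 -321.6 -109.7] [-0.003  0.003 -0.   ] from [ 0.4794 -0.1549  0.1395] 12.5 opening 0.0859 t 35.9
```

Emit:
arm_command(
  motion=[
    [0,-20,-33,0,0,0],
    [0,-50,-60,0,0,0],
    [1,-85,-80,0,0,0],
    [2,-122,-95,0,0,0],
    [2,-160,-105,0,0,0],
    [3,-200,-108,0,0,0],
    [3,-240,-108,0,0,0],
    [4,-275,-108,0,0,0],
  ],
)

```text
time: 36.65
eef_pos: [0.4246, 0.1164, 0.2483]
orientation: [3.141, -0.002, 0.219]
wrist_force: [0.7, -0.2, 0.1]
opening: 0.0868
grasp_force: 0.0
```

Emit:
arm_command(
  motion=[
    [0,-25,0,0,0,0],
    [0,-42,0,0,0,0],
    [0,-47,0,0,0,0],
    [0,-47,0,0,0,0],
    [0,-47,0,0,0,0],
  ],
)

```text
time: 37.07
eef_pos: [0.4155, 0.1587, 0.2477]
orientation: [3.141, 0.0, 0.217]
wrist_force: [0.0, 0.1, -0.1]
opening: 0.087
grasp_force: 0.0
```

Run:
```python
from h import *
st,s,T=wrist("w19");y=rim(s,T,(.429,.178),.058,.026)
go(st,[*y,.032],12.5)
```

```text
rim 315 [429.3 177.5] rms 1.05 z [0.0536 0.0567 0.0582]
go [ 17.5 -15.5 215.7] [ 0.     0.    -0.001] from [0.4155 0.1587 0.2477] 12.4 opening 0.087 t 37.1
```

Emit:
arm_command(
  motion=[
    [15,-13,15,0,0,0],
    [17.5,-15.5,50,0,0,0],
    [17.5,-15.5,90,0,0,0],
    [17.5,-15.5,128,0,0,0],
    [17.5,-15.5,160,0,0,0],
    [17.5,-15.5,185,0,0,0],
    [17.5,-15.5,203,0,0,0],
    [17.5,-15.5,215,0,0,0],
  ],
)

```text
time: 37.78
eef_pos: [0.4283, 0.1768, 0.0305]
orientation: [3.141, 0.003, 0.216]
wrist_force: [-0.0, -0.9, -0.3]
opening: 0.0871
grasp_force: 0.0
```

Emit:
arm_command(
  motion=[
    [0,0,0.5,0,0,0],
    [0,0,0.5,0,0,0],
    [0,0,0.5,0,0,0],
  ],
)

```text
time: 38.03
eef_pos: [0.4299, 0.1787, 0.0334]
orientation: [3.141, -0.002, 0.217]
wrist_force: [-0.0, 0.4, 0.9]
opening: 0.0869
grasp_force: 0.0
```

Emit:
arm_command(
  motion=[
    [0,0,0,0,0,0],
    [0,0,0,0,0,0],
    [0,0,0,0,0,0],
    [0,0,0,0,0,0],
    [0,0,0,0,0,0],
    [0,0,0,0,0,0],
    [0,0,0,0,0,0],
    [0,0,0,0,0,0],
  ],
  claw=0.3,
)

```text
time: 38.7
eef_pos: [0.429, 0.1787, 0.0324]
orientation: [3.141, -0.0, 0.218]
wrist_force: [0.7, 0.1, 1.4]
opening: 0.0517
grasp_force: 30.0
```

Run:
```python
from h import *
from bench import *
st=sense();print(st["grasp_force"]);go(st,[.4813,-.1557,.17],12.5)
```

```text
29.998286138288677
go [ -21.2  337.8 -137.5] [ 0. -0. -0.] from [0.429  0.1787 0.0324] 12.5 opening 0.0517 t 38.7
```

Emit:
arm_command(
  motion=[
    [0,0,-30,0,0,0],
    [0,0,-68,0,0,0],
    [-1,15,-102,0,0,0],
    [-3,45,-127,0,0,0],
    [-5,83,-137,0,0,0],
    [-8,123,-137,0,0,0],
    [-11,163,-137,0,0,0],
    [-13,203,-137,0,0,0],
  ],
)

```text
time: 39.37
eef_pos: [0.46, -0.0243, 0.1698]
orientation: [3.14, -0.001, 0.218]
wrist_force: [0.1, 0.4, 0.1]
opening: 0.052
grasp_force: 30.0
```

Emit:
arm_command(
  motion=[
    [-3,40,0,0,0,0],
    [-5,80,0,0,0,0],
    [-7,115,0,0,0,0],
    [-8,135,0,0,0,0],
    [-8,135,15,0,0,0],
    [-8,135,30,0,0,0],
    [-8,135,30,0,0,0],
    [-8,135,30,0,0,0],
  ],
)

```text
time: 40.03
eef_pos: [0.481, -0.1555, 0.139]
orientation: [-3.14, 0.001, 0.218]
wrist_force: [1.2, 1.6, -0.3]
opening: 0.0515
grasp_force: 30.0
```

Run:
```python
from h import *
from bench import *
st=sense();go(st,[.4813,-.1557,.0644],12.5)
```

```text
go [ 0.4  0.4 74.6] [-0.001  0.001  0.   ] from [ 0.481  -0.1555  0.139 ] 12.5 opening 0.0515 t 40.0
```

Emit:
arm_command(
  motion=[
    [0,0,10,0,0,0],
    [0,0,20,0,0,0],
    [0,0,30,0,0,0],
    [0,0,40,0,0,0],
    [0,0,50,0,0,0],
    [0,0,58,0,0,0],
    [0,0,63,0,0,0],
    [0,0,63,0,0,0],
  ],
)

```text
time: 40.7
eef_pos: [0.4808, -0.1556, 0.0751]
orientation: [-3.14, 0.001, 0.218]
wrist_force: [-0.2, 0.7, -0.1]
opening: 0.0515
grasp_force: 30.0
```

Emit:
arm_command(
  motion=[
    [0,0,3,0,0,0],
    [0,0,6,0,0,0],
    [0,0,9,0,0,0],
    [0,0,11,0,0,0],
    [0,0,11.5,0,0,0],
    [0,0,11.5,0,0,0],
  ],
)

```text
time: 41.2
eef_pos: [0.4814, -0.1558, 0.0648]
orientation: [-3.142, 0.0, 0.218]
wrist_force: [-0.3, -0.5, -1.1]
opening: 0.0516
grasp_force: 30.0
```

Emit:
arm_command(
  motion=[
    [0,0,0,0,0,0],
    [0,0,0,0,0,0],
    [0,0,0,0,0,0],
    [0,0,0,0,0,0],
    [0,0,0,0,0,0],
    [0,0,-20,0,0,0],
    [0,0,-55,0,0,0],
    [0,0,-95,0,0,0],
  ],
  claw=1.0,
)

```text
time: 41.87
eef_pos: [0.4801, -0.1553, 0.1596]
orientation: [-3.139, 0.003, 0.218]
wrist_force: [1.1, -1.0, 0.9]
opening: 0.0862
grasp_force: 0.0
```

Run:
```python
from h import *
st,s,T=wrist("w20");rim(s,T,(.4813,-.1557),.090,.026);rim(s,T,(.5784,-.1336),.104,.033)
go(st,[.507,-.289,.40],12.5)
```

```text
rim 702 [ 482.2 -156.2] rms 1.25 z [0.0849 0.0886 0.0898]
rim 1482 [ 577.3 -135.6] rms 1.46 z [0.0994 0.1027 0.104 ]
go [  -3.3  135.7 -240.7] [-0.002  0.003 -0.   ] from [ 0.4801 -0.1553  0.1596] 12.5 opening 0.0862 t 41.9
```

Both stacks read home. I take one last overview to verify everything, including the blocks.

Emit:
arm_command(
  motion=[
    [0,0,-35,0,0,0],
    [0,15,-75,0,0,0],
    [0,40,-110,0,0,0],
    [-1,65,-145,0,0,0],
    [-2,95,-175,0,0,0],
    [-3,120,-205,0,0,0],
    [-3,136,-225,0,0,0],
    [-3,136,-240,0,0,0],
  ],
)

```text
time: 42.58
eef_pos: [0.5076, -0.2939, 0.4011]
orientation: [3.14, -0.001, 0.212]
wrist_force: [0.3, 0.7, -0.2]
opening: 0.0868
grasp_force: 0.0
```

Emit:
arm_command(
  motion=[
    [0,0,0,0,0,0],
    [0,0,0,0,0,0],
    [0,0,0,0,0,0],
    [0,0,0,0,0,0],
    [0,0,0,0,0,0],
    [0,0,0,0,0,0],
  ],
)

```text
time: 43.08
eef_pos: [0.5077, -0.2889, 0.3994]
orientation: [-3.141, 0.001, 0.218]
wrist_force: [1.1, -0.2, -0.0]
opening: 0.0872
grasp_force: 0.0
```

Run:
```python
from h import *;from bench import *
st,s,T=wrist("w21");P=cloud(s,T)
for n,p in(("long",(.5537,-.2518)),("short",(.5739,-.3426))):
    m=(np.hypot(P[...,0]-p[0],P[...,1]-p[1])<.03)&(abs(P[...,2]-.04)<.04);q=P[m]
    print(n,m.sum(),np.round(np.percentile(q[:,2],[5,50,95]),4),"slope",np.round(np.linalg.lstsq(np.c_[q[:,:2]-q[:,:2].mean(0),np.ones(len(q))],q[:,2],rcond=None)[0],3))
g=snapshot("side")["color"][:,:,::-1]
cv2.imwrite("pics/end.png",cv2.resize(np.hstack([s["color"][:,:,::-1],g]),(800,300)))
```

```text
long 964 [0.043  0.0449 0.0464] slope [-0.024  0.083  0.044]
short 974 [0.0431 0.0449 0.0464] slope [ 0.024 -0.106  0.044]
```

View pics/end.png

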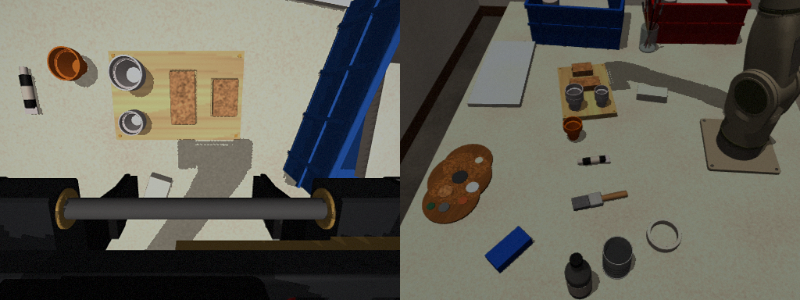

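The picture shows both blocks in their pockets at (183,97) and (225,97), and the large stack at (127,73) and small stack at (133,122) in their recesses. The bystanders are unmoved. Block tops read 44.9 mm; adding the ~1.1 mm bias gives 46 mm, which is home.

```bash
python3 -c "
from bench import *
print(close_job())"
```

```text
the job is handed in; nothing more can be done
None
```

I handed the job in at about 43 s: by my final camera checks, both cork blocks are home in their own pockets, the two large and two small cups present are nested in their recesses, and the bystanders are where they were.

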